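# Set the air selector to the yellow outlet and start the air

### The arm

A 6-joint arm with a two-finger parallel gripper is mounted at the origin on the work surface. World frame = base frame: x ahead of the robot, y to its left, z up, the work surface at z = 0. Lengths are in m, angles in rad, forces in N, time in s.
With the tool pointing down it reaches from about 0.375 to 0.9 m from the base axis. Payload 3.1 kg.
Tool frame: the origin (TCP) lies midway between the tips of the shut fingers; the grasp point (between the pads) lies 19 mm behind it; z points along the fingers, y is the direction in which the jaws open and shut (so a half turn about z gives the same grasp; the last joint's range is limited). The gripper opens to 85 mm and grips with 20 to 120 N. Pads are 22 mm wide; open, the fingers measure 114 mm over their backs; the gripper's body (76 mm by 85 mm) begins 54 mm behind the grasp point. The pads swing forward as they close: fully open they stand 13 mm farther back than shut.
Start: joints at [0.953, 0.527, 1.433, -0, 1.181, -0.178], TCP at [0.266, 0.566, 0.231] pointing down, gripper open.
Joint ranges: [-3.08, 3.08], [-0.75, 2.2], [0.22, 2.44], [-1.43, 4.57], [0, 2.65], [-2.85, 2.85]. Speed limits (rad/s): [2.79, 2.79, 3.14, 3.14, 3.14, 3.14].

### API

Orientations are given as a unit quaternion [x, y, z, w].
In Python, from station import manip gives the robot as it stands. The module is installed in compiled form; this text tells all that it offers.
- The arm moves only by the tool drive_tool, never from a script. Its argument "deltas" is one flat list of numbers, 4 for each row, row after row: the shift along the tool's x, y, z in cm, then the turn about the tool's z in degrees. A call has 1 to 12 rows; each row is the pose to reach, as a shift and turn from the pose measured when the call began, along the tool's axes at that moment; what a row does not reach only later rows make up. A row lasts 1/10 s, in which the tool goes at most 50 mm and 8.59 degrees, less where a joint would pass 70% of its speed; a pose out of reach is approached as far as the arm can. A call with a gripper value outside its range is refused whole. "hand" is the finger opening in cm, from 0 to 8.54, set as the call begins (left out, the last holds). The fingers move at their own pace and stop on an object; "squeeze" is the grip in N (left out, the last holds). Time passes only in rows, so rows that repeat a pose let the fingers close. It gives the time, the measured TCP pose, the force and the opening at its end, in the units of the state.
- manip.sense(): the state, without advancing time (a new reading comes with each control period).
- manip.snapshot(name): name is "side" or "top" or "wrist"; returns a dict with "frame" (384x512x3 uint8, red, green, blue), "depth" (384x512 float32, m along the optical axis (not along the pixel's ray), 0 where there is no reading), "fx", "fy", "cx", "cy" (pixels), "R" (3x3) and "t" (3): a world point X has camera coordinates R X + t. Camera axes: x right, y down, z forward; pixel columns grow to the right and rows downward; lengths in m; the calibration is good to about 2 mm. A picture is of the moment at which its call begins.
- manip.sign_off(): hands the job in, once; it reports no verdict.
The state is a dict: "t": time; "q": joint angles; "qd": joint speeds; "tau": joint torques, N m; "tcp_pos": TCP position; "tool_rot": TCP orientation; "force": force on the tool from outside, world axes, zero at the start; "ft_torque": the same for the moment, N m; "finger_gap": opening from 0.0 (shut) to 1.0 (fully open).
Only numpy, scipy, OpenCV 4.12 (cv2) and the standard library are available. Lean on these libraries where they do the work, as an engineer would, in place of code of your own. Each camera call takes 0.05 s, during which the arm holds its last target.

### The job

Push the black tab of the air console's rotary selector around with the fingertips until it points at the yellow disc, then press the green button fully down and let it spring back up. Only push the tab, do not pinch it from both sides; do not press the button before the tab points at yellow, and leave the bottles, pots, model car and tools where they stand.

Things in the scene. Friction and masses are not known exactly. Their poses are not given: they have to be found in the camera images.
- console: grey airbrush air console fixed to the bench, 240 (x) x 250 (y) mm, deck 45 mm above the bench; origin: centre of its underside, straight below the selector's axis, x to its rear, z up. Deck: selector in the middle, four coloured discs around it, green button behind it (x +80 mm), a 48 mm gauge on a post at x +88, y +88 mm (top about 100 mm above the bench). Fittings stand 24 mm out of the rear face
- selector (a joint): angle of the rotary selector, rad, counter-clockwise positive from above; at 0 its tab points along the console's -x; stops at -1.75 and +1.75. About 1 N at the tab turns it; it stays where it is left (friction only, no detents or spring). The discs' four places are at -1.45, -0.75, 0.75, 1.45; it starts near 0, between the middle two
- selector_axis (a point): centre of the top of the selector's black round hub (56 mm across, top 77 mm above the bench), on its upright turning axis
- tab_tip (a point): outer end of the tab, an upright black fin with a white line on top that sticks out level from the hub, 28 to 75 mm off the axis. It is 13 mm thick (5 mm core between two 4 mm cheeks, selector_c2 and selector_c3), top edge 75 mm, underside about 53 mm above the bench. The point is in the mid-plane, 64 mm above the bench
- tab_aim (a point): point on the tab's line, 98 mm off the axis, 23 mm beyond its tip: it lies right over the centre of a disc when the tab points straight at it
- air_button (a joint): travel of the green spring push button, m: 0 up, 0.006 fully down (about 5 N); springs back when released
- air_button_top (a point): centre of the top of the green button's cap, 28 mm across, when up; it is pressed straight down
- mark_yellow: yellow disc, 24 mm across, 3 mm thick, fixed on the deck 98 mm off the selector's axis: marks the wanted outlet; origin: centre of its underside; the four discs are differently placed each time
- mark_red: red disc, 24 mm across, 3 mm thick, fixed on the deck 98 mm off the selector's axis: marks another outlet; origin: centre of its underside; the four discs are differently placed each time
- mark_blue: blue disc, 24 mm across, 3 mm thick, fixed on the deck 98 mm off the selector's axis: marks another outlet; origin: centre of its underside; the four discs are differently placed each time
- mark_white: white disc, 24 mm across, 3 mm thick, fixed on the deck 98 mm off the selector's axis: marks another outlet; origin: centre of its underside; the four discs are differently placed each time
- paint_pot: short red paint pot with a white cap, 32 mm across, 34 mm high, standing on a rear corner of the console's deck (console frame x +85, y -85 mm); origin: centre of its underside. Leave alone
- thinner_bottle: blue dropper bottle, 34 mm across, 85 mm high, standing on the bench just left of the console; origin: centre of its underside. Leave alone
- primer_jar: amber jar with a black cap, 44 mm across, 55 mm high, standing on the bench just right of the console; origin: centre of its underside. Leave alone
- model_car: black model car, about 175 x 72 x 52 mm, on the bench to the left; origin: centre of its underside. Leave alone
- paint_bowl: small black bowl, 64 mm across, 30 mm high, on the bench to the right; origin: centre of its underside. Leave alone
- tweezers: steel tweezers lying flat, 120 mm long, 7 mm high, on the bench to the left; origin: centre of its underside. Leave alone
- hobby_knife: hobby knife lying flat, about 130 mm long, 9 mm high, on the bench to the right; origin: centre of its underside. Leave alone

How it is judged:
On the way, in this order (a step that is already met when the one before it is completed fails the run):
1. the tab points at the yellow disc (horizontal distance between tab_aim and mark_yellow below 0.012 m and velocity of joint selector between -0.1 and 0.1 rad/s), for 0.2 s.
2. the green button is pressed down with the tab still on yellow (horizontal distance between tab_aim and mark_yellow below 0.012 m and value of joint air_button above 0.004 m), for 0.05 s.
At the end, for the whole second after the job is handed in: The tab's line passes within 12 mm of the yellow disc's centre (inside the disc, about 7 degrees), the selector is at rest, the green button is up again (less than 1.5 mm down), and every loose thing is at rest within 25 mm of where it started (all of step 1 and value of joint air_button below 0.0015 m and distance of each of paint_pot, thinner_bottle, primer_jar, model_car, paint_bowl, tweezers, hobby_knife from where it was at the start of the episode below 0.025 m and linear speed of each of paint_pot, thinner_bottle, primer_jar, model_car, paint_bowl, tweezers, hobby_knife below 0.03 m/s); the robot touches nothing.
It fails at once if the green button was pressed (4 mm or more) while the tab did not point at yellow (value of joint air_button above 0.004 m and not (horizontal distance between tab_aim and mark_yellow below 0.012 m)).
It fails at once if the tab was pinched: the fingers pressed on both of its sides at once (more than 1.5 N each) (contact force between the fingers and selector_c2 above 1.5 N and contact force between the fingers and selector_c3 above 1.5 N).
It fails at once if a bystander was lifted, carried or pushed more than 25 mm (distance of any of paint_pot, thinner_bottle, primer_jar, model_car, paint_bowl, tweezers, hobby_knife from where it was at the start of the episode above 0.025 m).
It fails at once if an upright bottle, pot or jar was tipped over (more than 30 degrees) (angle between any of paint_pot, thinner_bottle, primer_jar's own z axis and vertical above 0.52 rad).
It also fails if it takes over 48 s, if anything falls off the work surface, if the arm or the gripper's body presses on something with over 40 N, if the wrist force passes 120 N, or if a joint passes its speed limit or range.

## Working session

There is one attempt and no reset: what is moved stays moved. The work goes in short steps, Python scripts to look and compute and a tool call to move; the robot and the scene stay as the last step left them, time stands still between calls to the robot, and variables do not carry over. Pictures are saved under pics/ and viewed, and the job is handed in when it is done.

Besides the shell and the picture viewer there is one more tool, called in YAML: its name, and indented under it one key for each argument. drive_tool: Moves the arm, as the interface text tells. Its arguments: {"type":"object","properties":{"deltas":{"type":"array"},"hand":{"type":"number"},"squeeze":{"type":"number"}},"required":["deltas"]}

```bash
mkdir -p pics
python3 - <<'E'
from station import manip
import cv2,numpy as np,pickle
d={}
for n in ["top","side"]:
    s=manip.snapshot(n); d[n]=s
    cv2.imwrite(f"pics/{n}0.png",s["frame"][:,:,::-1])
    print(n,s["fx"],s["cx"],s["cy"],np.round(s["R"],3).tolist(),np.round(s["t"],3))
pickle.dump(d,open("d0.pkl","wb"))
st=manip.sense();print(st["t"],st["tcp_pos"],st["tool_rot"],st["force"],st["finger_gap"])
E
```

```text
top 399.2865802388879 255.51400171262327 188.31653592721338 [[0.043, -0.999, -0.002], [-0.975, -0.042, -0.22], [0.22, 0.011, -0.975]] [-0.01   0.52   1.459]
side 381.24892700303803 259.0820577173673 186.8349508518085 [[0.796, -0.605, -0.005], [-0.463, -0.605, -0.648], [0.389, 0.518, -0.762]] [-0.405  0.309  0.963]
0.1 [0.26568545 0.56501381 0.23042044] [ 2.18094421e-01  9.75927187e-01 -9.02004955e-04 -3.67620950e-04] [-0.05104224  0.99943095  0.39539743] 0.9953707961661347
```

View pics/top0.png

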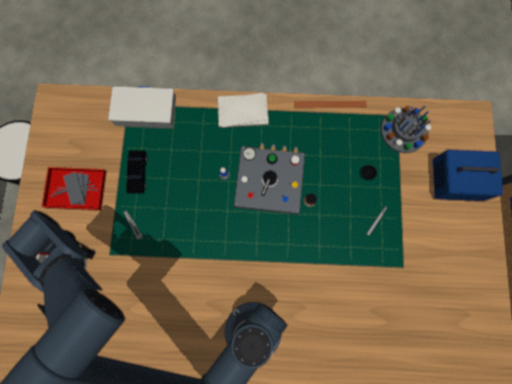

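View pics/side0.png

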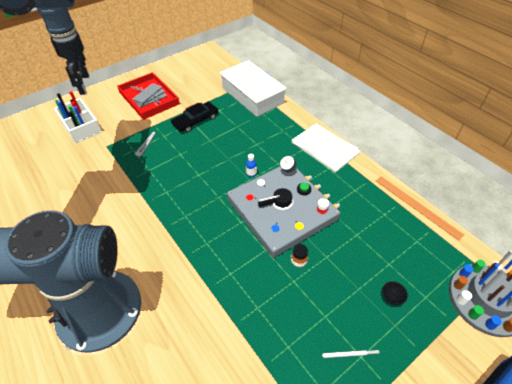

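Top view: the console is centred near (270,180). Green is at (272,157), yellow (295,184), blue (285,198), red (250,195) and white (244,179); the tab points toward (265,192). Next I measure these.

```bash
cat > h.py <<'E'
import cv2,numpy as np
def ray(s,u,v,z):
    R=np.array(s["R"]);t=np.array(s["t"]);C=-R.T@t
    d=R.T@np.array([(u-s["cx"])/s["fx"],(v-s["cy"])/s["fy"],1.])
    return C+d*(z-C[2])/d[2]
def proj(s,X):
    c=np.array(s["R"])@np.array(X)+np.array(s["t"]);return s["fx"]*c[0]/c[2]+s["cx"],s["fy"]*c[1]/c[2]+s["cy"]
def blobs(s,lo,hi,box,minA=5):
    h=cv2.cvtColor(s["frame"],cv2.COLOR_RGB2HSV)
    m=cv2.inRange(h,np.array(lo),np.array(hi));k=np.zeros_like(m);x0,y0,x1,y1=box;k[y0:y1,x0:x1]=m[y0:y1,x0:x1]
    n,l,st,c=cv2.connectedComponentsWithStats(k)
    return [(c[i],st[i,4]) for i in range(1,n) if st[i,4]>=minA]
COL={"yellow":((22,150,120),(35,255,255)),"red":((0,180,100),(6,255,255)),"blue":((100,150,100),(118,255,255)),"green":((50,170,80),(75,255,255)),"white":((0,0,170),(180,45,255))}
E
python3 - <<'E'
from h import *;import pickle
d=pickle.load(open("d0.pkl","rb"))
for n,box in [("top",(215,140,325,215)),("side",(225,145,345,270))]:
    s=d[n]
    for c,(lo,hi) in COL.items():
        for p,a in blobs(s,lo,hi,box):
            z=.048 if c!="green" else .06
            print(n,c,p.round(1),a,ray(s,*p,z).round(4))
    x0,y0,x1,y1=box
    cv2.imwrite(f"pics/{n}0z.png",cv2.resize(s["frame"][y0:y1,x0:x1,::-1],None,fx=6.5 if n=="top" else 4.7,fy=6.5 if n=="top" else 4.7,interpolation=cv2.INTER_CUBIC))
E
```

```text
top yellow [294.4 184.3] 27 [ 0.5444 -0.1358  0.048 ]
top red [250.1 194.5] 15 [0.497  0.0319 0.048 ]
top blue [223.9 173.8] 17 [0.5744 0.1369 0.048 ]
top blue [284.9 198.7] 20 [ 0.4865 -0.1009  0.048 ]
top green [271.8 157.5] 36 [ 0.644  -0.0453  0.06  ]
top white [249.1 153.6] 47 [0.6596 0.0433 0.048 ]
top white [295.  159.1] 36 [ 0.6451 -0.1358  0.048 ]
top white [222.5 170. ] 8 [0.5892 0.1431 0.048 ]
top white [244.  178.9] 20 [0.5573 0.0581 0.048 ]
side yellow [298.7 225.5] 42 [ 0.5443 -0.1368  0.048 ]
side red [249.5 197. ] 26 [0.4956 0.0294 0.048 ]
side red [321.6 211.2] 23 [ 0.6296 -0.1393  0.048 ]
side blue [250.5 163.9] 67 [0.5787 0.1372 0.048 ]
side blue [251. 176.] 5 [0.5491 0.0943 0.048 ]
side blue [275.1 227.8] 42 [ 0.4869 -0.1028  0.048 ]
side green [303.9 186.7] 58 [ 0.6433 -0.0458  0.06  ]
side white [326.9 154.5] 774 [0.8026 0.0193 0.048 ]
side white [250.4 156.9] 36 [0.5972 0.1629 0.048 ]
side white [281.4 205.6] 4265 [ 0.5505 -0.0532  0.048 ]
side white [250.8 171. ] 61 [0.5612 0.112  0.048 ]
side white [310.  176.7] 7 [ 0.693  -0.0198  0.048 ]
side white [318.9 185.3] 9 [ 0.6907 -0.0625  0.048 ]
side white [328.  194.7] 7 [ 0.687  -0.1061  0.048 ]
side white [338.  204.5] 8 [ 0.6844 -0.1506  0.048 ]
side white [297.4 263.6] 38 [ 0.4629 -0.2252  0.048 ]
```

```bash
ls pics
```

```text
side0.png
side0z.png
top0.png
top0z.png
```

View pics/top0z.png

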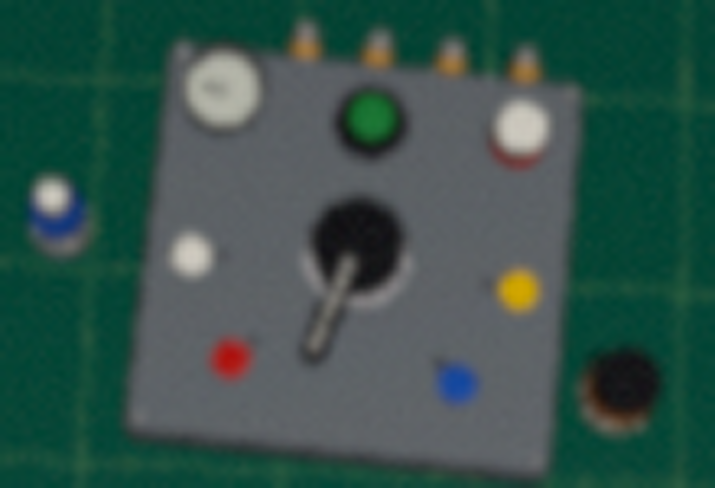

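View pics/side0z.png

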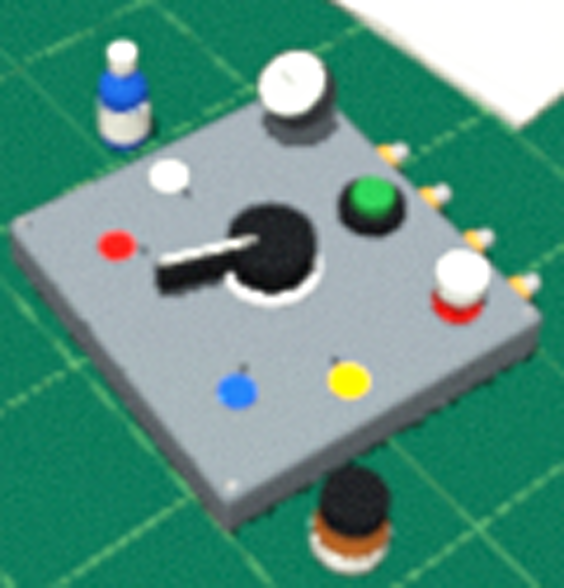

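Run:
```python
from h import *;import pickle
from scipy.optimize import least_squares
from scipy.spatial.transform import Rotation
d=pickle.load(open("d0.pkl","rb"))
top,side=d["top"],d["side"]
D={"yellow":(.5443,-.1363,1.45),"red":(.4963,.0307,-.75),"blue":(.4867,-.1018,.75),"white":(.5592,.0581,-1.45)}
f=lambda p:np.concatenate([[p[0]-.098*np.cos(p[2]+a)-x,p[1]-.098*np.sin(p[2]+a)-y] for x,y,a in D.values()])
r=least_squares(f,[.56,-.05,0]);print("axis,yaw",r.x,"res mm",(r.fun*1e3).round(1))
ax=r.x
for yaw in [ax[2]]: print("button exp",ax[0]+.08*np.cos(yaw),ax[1]+.08*np.sin(yaw))
# button triangulate
P=[np.c_[np.diag([s["fx"],s["fy"],1])+np.array([[0,0,s["cx"]],[0,0,s["cy"]],[0,0,0]])]@np.c_[s["R"],s["t"]] for s in (top,side)]
X=cv2.triangulatePoints(P[0],P[1],np.array([271.8,157.5]),np.array([303.9,186.7]));print("button",(X[:3]/X[3]).ravel())
# hub
for n,s,box in [("top",top,(215,140,325,215)),("side",side,(225,145,345,270))]:
    x0,y0,x1,y1=box
    g=s["frame"].max(2);m=np.zeros_like(g);m[y0:y1,x0:x1]=(g[y0:y1,x0:x1]<70)*255
    print(n,"hub proj",proj(s,[ax[0],ax[1],.077]))
    for th in (-.3,-.2,-.1,0,.1,.2,.3):
        a=ax[2]+th; print(th,[np.round(proj(s,[ax[0]-q*np.cos(a),ax[1]-q*np.sin(a),.075]),1).tolist() for q in (.02,.075)])
for n,s,pts in [("top",top,[(268.8,179.2),(263,194.6)]),("side",side,[(225+255/4.7,145+238/4.7),(225+160/4.7,145+265/4.7)])]:
    p=[ray(s,u,v,.075) for u,v in pts];print(n,np.round(p,4));q=p[1][:2]-p[0][:2];print("theta",np.arctan2(-q[1],-q[0])-ax[2], "tip theta",np.arctan2(-(p[1][1]-ax[1]),-(p[1][0]-ax[0]))-ax[2])
print(Rotation.from_quat([ 2.18094421e-01,9.75927187e-01,-9.02004955e-04,-3.67620950e-04]).as_matrix().round(4))
```

```text
axis,yaw [ 0.56327028 -0.04038277 -0.07329263] res mm [ 0.1 -0.2  0.3  0.8  0.2  0.  -0.6 -0.6]
button exp 0.6430555078668152 -0.04624093236877825
button [ 0.64419473 -0.04516607  0.0587338 ]
top hub proj (np.float64(269.9633329230384), np.float64(176.5879471175999))
-0.3 [[267.8, 181.4], [262.0, 194.5]]
-0.2 [[268.3, 181.6], [263.9, 195.2]]
-0.1 [[268.8, 181.7], [265.8, 195.7]]
0 [[269.4, 181.8], [267.8, 196.0]]
0.1 [[269.9, 181.9], [269.8, 196.2]]
0.2 [[270.4, 181.8], [271.8, 196.1]]
0.3 [[271.0, 181.8], [273.8, 195.8]]
side hub proj (np.float64(282.4020876473928), np.float64(194.55048811703952))
-0.3 [[275.8, 196.5], [257.4, 200.6]]
-0.2 [[276.0, 197.0], [258.3, 202.6]]
-0.1 [[276.3, 197.5], [259.4, 204.5]]
0 [[276.7, 197.9], [260.7, 206.3]]
0.1 [[277.1, 198.4], [262.3, 208.0]]
0.2 [[277.6, 198.8], [264.1, 209.6]]
0.3 [[278.1, 199.2], [266.0, 211.0]]
top [[ 0.5534 -0.0364  0.075 ]
 [ 0.4932 -0.0168  0.075 ]]
theta -0.2405212961947786 tip theta -0.2506462947865875
side [[ 0.5546 -0.0368  0.075 ]
 [ 0.4954 -0.0181  0.075 ]]
theta -0.23308588361854013 tip theta -0.244481554389307
[[-9.049e-01  4.257e-01 -1.100e-03]
 [ 4.257e-01  9.049e-01 -1.600e-03]
 [ 3.000e-04 -1.900e-03 -1.000e+00]]
```

Geometry from the pictures: axis at (0.563, -0.040), yaw -0.073, tab at about -0.245 rad, and yellow at +1.45. The residuals are under 1 mm. I'll push with the -x side of the shut fingers, from the tab's left. First move is the transit above the console, closing the hand on the way.

drive_tool:
  deltas: [-3.6,-3.1,0,6.5,-7.2,-6.2,0,13,-10.7,-9.2,0,19.5,-14.3,-12.3,0,26,-17.9,-15.4,0,32.5,-21.4,-18.4,0,39,-25,-21.5,0,45.5,-28.6,-24.5,0,52,-32.1,-27.6,0,58.5,-35.7,-30.7,0,65,-39.3,-33.7,0,71.5,-42.8,-36.8,0,78]
  hand: 0
  squeeze: 40

```text
t: 1.3
tcp_pos: [0.4967, 0.0479, 0.2308]
tool_rot: [0.785, 0.619, -0.001, 0.0]
force: [-0.6, 0.1, 0.1]
finger_gap: -0.001
```

```bash
cat >> h.py <<'E'
from scipy.spatial.transform import Rotation as Ro
AX=np.array([.5633,-.0404]);YAW=-.073
def delta(st,xyz,pushang):
    R=Ro.from_quat(st["tool_rot"]).as_matrix()
    d=R.T@(np.array(xyz)-st["tcp_pos"])
    cur=np.arctan2(-R[1,0],-R[0,0]); w=(pushang-cur+np.pi)%(2*np.pi)-np.pi
    return np.r_[d*100,-np.degrees(w)].round(2)
def contact(th,rad,off,z):
    "tool centre for tab angle th, behind it by off"
    a=np.pi+YAW+th;r=np.array([np.cos(a),np.sin(a)]);p=np.array([-np.sin(a),np.cos(a)])
    return np.r_[AX+rad*r-off*p,z],a+np.pi/2
E
python3 - <<'E'
from h import *
from station import manip
st=manip.sense();print(st["tcp_pos"],st["q"].round(2) if hasattr(st["q"],"round") else st["q"])
for z in (.1,.057):
    c,a=contact(-.245,.06,.032,z);print(c.round(4),delta(st,c,a))
E
```

```text
[0.49668905 0.04791574 0.23082476] [-0.13  0.36  1.74 -0.    1.04  0.11]
[0.5163 0.0088 0.1   ] [-3.33  2.83 13.09  4.73]
[0.5163 0.0088 0.057 ] [-3.32  2.84 17.39  4.73]
```

drive_tool:
  deltas: [-1.1,0.9,4,2,-2.2,1.9,8,4,-3.3,2.8,12,4.7,-3.3,2.8,12,4.7,-3.3,2.8,12,4.7]

```text
t: 1.8
tcp_pos: [0.5154, 0.0093, 0.1105]
tool_rot: [0.81, 0.586, -0.002, -0.001]
force: [0.3, -0.3, 0.2]
finger_gap: 0.002
```

Run:
```python
from h import *
from station import manip
for n,box in [("top",(215,140,325,215)),("side",(225,145,345,270)),("wrist",(0,0,512,384))]:
    s=manip.snapshot(n);x0,y0,x1,y1=box
    k=dict(top=6.5,side=4.5,wrist=1.2)[n]
    cv2.imwrite(f"pics/{n}1.png",cv2.resize(s["frame"][y0:y1,x0:x1,::-1],None,fx=k,fy=k,interpolation=cv2.INTER_CUBIC))
st=manip.sense();print(st["t"],st["tcp_pos"],st["force"])
```

```text
1.95 [0.51705353 0.00970915 0.11308701] [-0.0993125   0.28584005 -0.80197457]
```

View pics/side1.png

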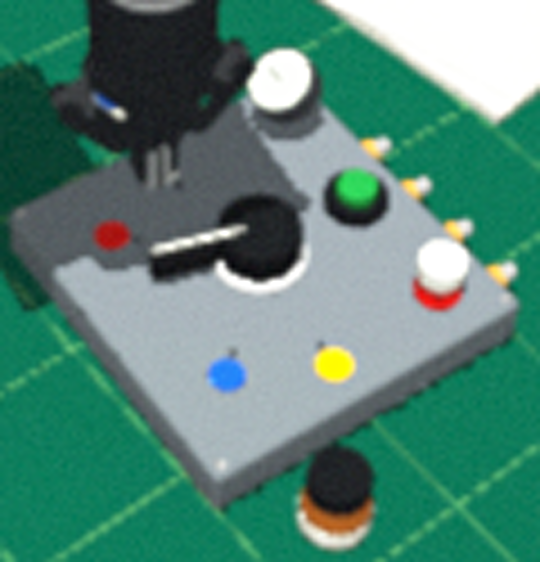

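View pics/wrist1.png

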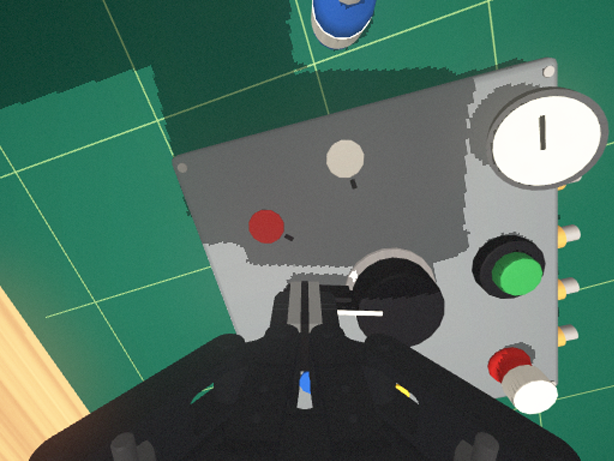

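The side view shows the shut fingers above the deck, left of the tab, with the tab untouched. The wrist view confirms the fingers are clear of the hub and red disc. Next: descend beside the tab.

Run:
```python
from h import *
from station import manip
st=manip.sense()
c,a=contact(-.245,.06,.032,.058);print(c.round(4),delta(st,c,a))
```

```text
[0.5163 0.0088 0.058 ] [-0.11 -0.06  5.51  0.1 ]
```

drive_tool:
  deltas: [-0.1,0,2,0,-0.1,0,4,0,-0.1,0,5,0,-0.1,0,5.4,0,-0.1,0,5.4,0]

```text
t: 2.45
tcp_pos: [0.5172, 0.0089, 0.0597]
tool_rot: [0.809, 0.587, 0.001, 0.002]
force: [0.9, -0.3, 0.9]
finger_gap: -0.001
```

Run:
```python
from h import *
from station import manip
st=manip.sense();print(st["tcp_pos"],st["force"])
for th in np.linspace(-.245,.6,13):
    c,a=contact(th,.06,.0175,.058);print(round(th,3),delta(st,c,a))
```

```text
[0.5171884  0.00888709 0.05971588] [ 0.91905038 -0.30587388  0.92789893]
-0.245 [-1.49 -0.08  0.17  0.13]
-0.175 [-1.92 -0.19  0.17 -3.9 ]
-0.104 [-2.35 -0.27  0.17 -7.93]
-0.034 [ -2.79  -0.32   0.17 -11.97]
0.037 [ -3.23  -0.34   0.17 -16.  ]
0.107 [ -3.67  -0.32   0.17 -20.04]
0.178 [ -4.1   -0.28   0.17 -24.07]
0.248 [ -4.54  -0.2    0.18 -28.11]
0.318 [ -4.96  -0.1    0.18 -32.14]
0.389 [ -5.38   0.04   0.18 -36.18]
0.459 [ -5.79   0.2    0.18 -40.21]
0.53 [ -6.19   0.39   0.18 -44.25]
0.6 [ -6.57   0.61   0.18 -48.28]
```

drive_tool:
  deltas: [-0.8,0,0.1,0,-1.4,-0.1,0.1,0,-1.9,-0.2,0.1,-3.9,-2.4,-0.3,0.1,-7.9,-2.8,-0.3,0.1,-12,-3.2,-0.3,0.1,-16,-3.7,-0.3,0.1,-20,-4.1,-0.3,0.1,-24,-4.5,-0.2,0.1,-28,-5,-0.1,0.1,-32,-5.4,0,0.1,-36,-5.4,0,0.1,-36]

```text
t: 3.65
tcp_pos: [0.5005, -0.0434, 0.0593]
tool_rot: [0.589, 0.808, 0.0, 0.002]
force: [-0.6, -0.9, 0.3]
finger_gap: -0.001
```

Run:
```python
from h import *
from station import manip
for n,box in [("top",(215,140,325,215)),("side",(225,145,345,270))]:
    s=manip.snapshot(n);x0,y0,x1,y1=box
    k=dict(top=6.5,side=4.5,wrist=1.2)[n]
    cv2.imwrite(f"pics/{n}2.png",cv2.resize(s["frame"][y0:y1,x0:x1,::-1],None,fx=k,fy=k,interpolation=cv2.INTER_CUBIC))
st=manip.sense();print(st["t"],st["tcp_pos"],st["force"])
for th in np.linspace(.389,1.3,12):
    c,a=contact(th,.06,.0175,.058);print(round(th,3),delta(st,c,a))
```

```text
3.75 [ 0.50040027 -0.04290323  0.05908479] [0.05952381 0.05638519 0.5434966 ]
0.389 [ 0.03  0.06  0.11 -0.31]
0.472 [-0.47 -0.07  0.11 -5.06]
0.555 [-0.98 -0.15  0.11 -9.8 ]
0.637 [ -1.5   -0.18   0.11 -14.55]
0.72 [ -2.01  -0.18   0.11 -19.29]
0.803 [ -2.53  -0.13   0.12 -24.04]
0.886 [ -3.04  -0.04   0.12 -28.78]
0.969 [ -3.54   0.1    0.12 -33.53]
1.052 [ -4.03   0.27   0.12 -38.27]
1.134 [ -4.5    0.48   0.13 -43.02]
1.217 [ -4.95   0.74   0.13 -47.76]
1.3 [ -5.38   1.02   0.13 -52.51]
```

View pics/side2.png

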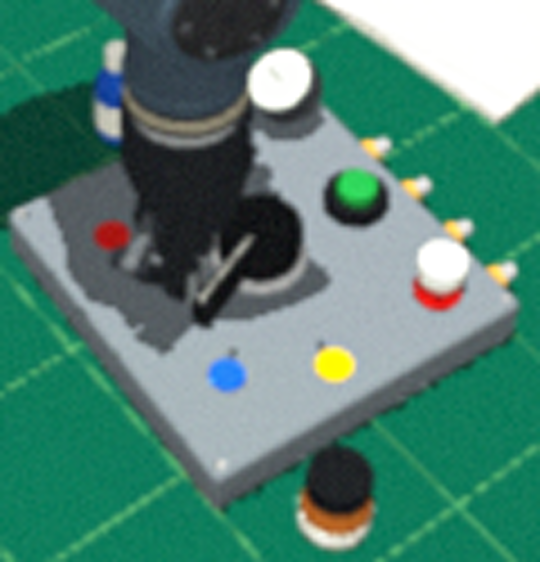

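The side view shows the tab turned about 40° toward blue, with its white line now from (280.6,197.9) to (269.4,211.7). The push works, so I continue to 1.3.

drive_tool:
  deltas: [-0.5,-0.1,0,-5,-1,-0.1,0,-9.8,-1.5,-0.2,0,-14.5,-2,-0.2,0,-19.3,-2.5,-0.1,0,-24,-3,0,0,-28.8,-3.5,0.1,0,-33.5,-4,0.3,0,-38.3,-4.5,0.5,0,-43,-4.9,0.7,0,-47.8,-4.9,0.7,0,-47.8]

```text
t: 4.85
tcp_pos: [0.5219, -0.0876, 0.0592]
tool_rot: [0.212, 0.977, -0.001, 0.002]
force: [-0.3, -0.6, 0.6]
finger_gap: -0.001
```

Run:
```python
from h import *
from station import manip
for n,box in [("top",(215,140,325,215)),("side",(225,145,345,270))]:
    s=manip.snapshot(n);x0,y0,x1,y1=box
    k=dict(top=6.5,side=4.5,wrist=1.2)[n]
    cv2.imwrite(f"pics/{n}3.png",cv2.resize(s["frame"][y0:y1,x0:x1,::-1],None,fx=k,fy=k,interpolation=cv2.INTER_CUBIC))
st=manip.sense();print(st["t"],st["tcp_pos"],st["force"])
for th in np.linspace(1.217,1.5,7):
    c,a=contact(th,.06,.0175,.058);print(round(th,3),delta(st,c,a))
for th in np.arange(1,1.6,.1):
    a=YAW+th; print(th,[((np.array(proj(s,[AX[0]-q*np.cos(a),AX[1]-q*np.sin(a),.075]))-[225,145])*4.5).round() for q in (.02,.075)])
```

```text
4.95 [ 0.5220287  -0.08739518  0.05933617] [0.18362574 0.42674193 0.27470248]
1.217 [-0.06 -0.01  0.13 -0.09]
1.264 [-0.35 -0.09  0.14 -2.79]
1.311 [-0.63 -0.15  0.14 -5.5 ]
1.358 [-0.92 -0.2   0.14 -8.2 ]
1.406 [ -1.22  -0.23   0.14 -10.9 ]
1.453 [ -1.51  -0.25   0.14 -13.6 ]
1.5 [ -1.81  -0.26   0.14 -16.31]
1.0 [array([260., 249.]), array([264., 320.])]
1.1 [array([263., 249.]), array([276., 319.])]
1.2000000000000002 [array([266., 249.]), array([288., 317.])]
1.3000000000000003 [array([269., 248.]), array([299., 315.])]
1.4000000000000004 [array([272., 247.]), array([311., 311.])]
1.5000000000000004 [array([275., 246.]), array([321., 307.])]
1.6000000000000005 [array([277., 245.]), array([331., 302.])]
```

View pics/side3.png

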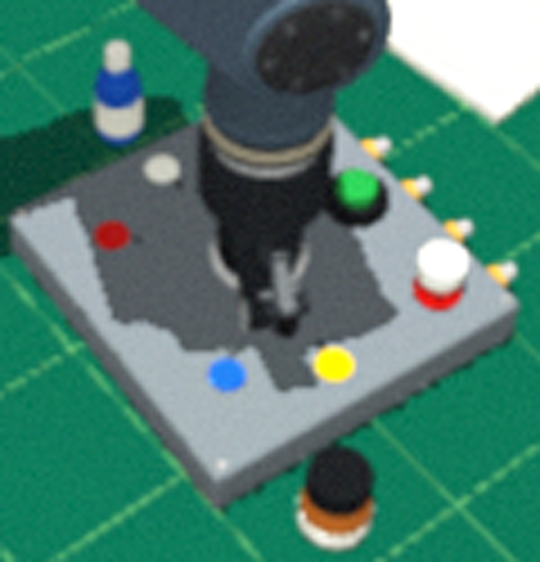

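View pics/top3.png

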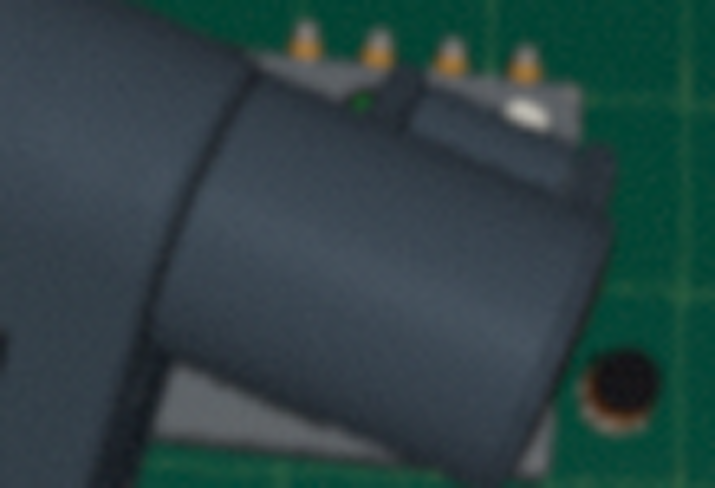

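The side view shows the tab's tip at about (285,325) in the crop, consistent with 1.2 rad; the top camera is blocked by the arm. I push on to a nominal 1.40, then back away and look.

drive_tool:
  deltas: [-0.3,-0.1,0,-2.8,-0.6,-0.1,0,-5.5,-0.9,-0.2,0,-8.2,-1.1,-0.2,0,-10.5,-1.2,-0.2,0,-10.5,-1.2,-0.2,0,-10.5,0,-0.2,0,-10.5,0.3,-0.2,0,-10.5,0.6,-0.2,-3,-10.5,0.6,-0.2,-5,-10.5,0.6,-0.2,-6,-10.5]

```text
t: 6.05
tcp_pos: [0.5159, -0.0865, 0.1209]
tool_rot: [0.122, 0.992, -0.001, 0.003]
force: [0.2, 0.2, 0.1]
finger_gap: -0.002
```

Run:
```python
from h import *
from station import manip
for n,box in [("side",(225,145,345,270)),("wrist",(0,0,512,384))]:
    s=manip.snapshot(n);x0,y0,x1,y1=box
    k=dict(top=6.5,side=4.5,wrist=1.2)[n]
    cv2.imwrite(f"pics/{n}4.png",cv2.resize(s["frame"][y0:y1,x0:x1,::-1],None,fx=k,fy=k,interpolation=cv2.INTER_CUBIC))
st=manip.sense();print(st["t"],st["tcp_pos"],st["force"])
```

```text
6.15 [ 0.51618951 -0.08671539  0.12060777] [ 0.81441168 -1.00088629 -0.36462442]
```

View pics/side4.png

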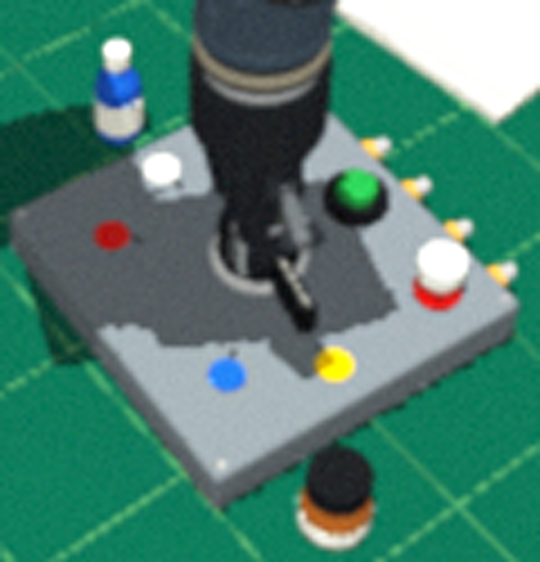

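View pics/wrist4.png

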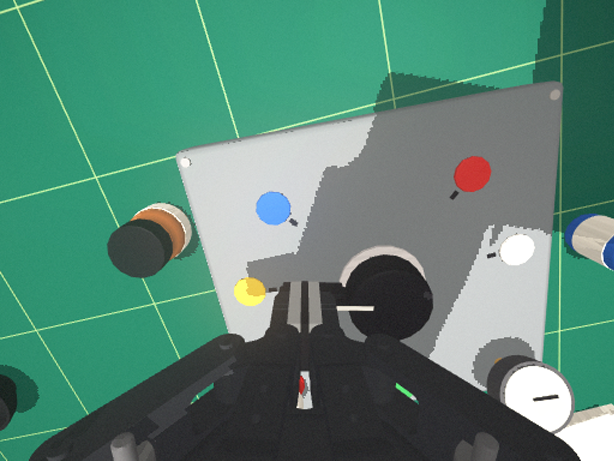

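The side view shows the white line ending near (311,311) in the crop, matching about 1.4 rad (yellow is 1.45, tolerance ±0.12). To measure it in the clear, I move off to above the button and turn so the jaws' wide direction is fore-aft, away from the gauge and pot.

Run:
```python
from h import *
from station import manip
st=manip.sense()
print(delta(st,[.6435,-.0457,.125],YAW-np.pi/2))
```

```text
[-11.36   7.07  -0.36  80.14]
```

drive_tool:
  deltas: [-1.2,0.7,-0.4,8,-2.4,1.4,-0.4,16,-3.6,2.2,-0.4,24,-4.8,3,-0.4,32,-6,3.7,-0.4,40,-7.2,4.5,-0.4,48,-8.4,5.2,-0.4,56,-9.6,6,-0.4,64,-10.8,6.7,-0.4,72,-11.4,7.1,-0.4,80,-11.4,7.1,-0.4,80]

```text
t: 7.25
tcp_pos: [0.6442, -0.0451, 0.1238]
tool_rot: [0.731, 0.682, 0.001, 0.003]
force: [-0.7, -0.5, -0.1]
finger_gap: 0.001
```

Run:
```python
from h import *
from station import manip
for n,box in [("top",(215,140,325,215)),("side",(225,145,345,270)),("wrist",(0,0,512,384))]:
    s=manip.snapshot(n);x0,y0,x1,y1=box
    k=dict(top=6.5,side=4.5,wrist=1.2)[n]
    cv2.imwrite(f"pics/{n}5.png",cv2.resize(s["frame"][y0:y1,x0:x1,::-1],None,fx=k,fy=k,interpolation=cv2.INTER_CUBIC))
    if n=="side":
        h=cv2.cvtColor(s["frame"],cv2.COLOR_RGB2HSV)
        m=np.zeros(h.shape[:2],np.uint8);b=(h[:,:,2]>110)&(h[:,:,1]<60)
        # white line region
        u0,v0=np.array([260,240])/4.5+[225,145]
        print(s["frame"][198:216,280:298].mean(2).astype(int))
st=manip.sense();print(st["t"],st["tcp_pos"],st["force"],delta(st,[.6435,-.0457,.0],YAW-np.pi/2))
```

```text
[[ 38  38  34  82 222 253 165  47  31  34  30  46 131 183 180 183 177 179]
 [ 35  34  35  60 200 255 248  90  32  28  25  67 159 201 184 179 178 182]
 [ 36  36  33  35 107 213 237 154  47  23  22  85 187 218 181 179 180 179]
 [ 40  35  36  32  41 119 237 244  82  12  25  92 195 222 185 177 181 180]
 [ 32  34  31  31  29  61 192 233 154  47  39 122 203 219 185 182 179 180]
 [ 22  26  29  22  18  27 107 236 253 148  99 206 241 208 182 178 182 181]
 [ 17  23  23  19  19  23  56 193 250 210 193 250 243 188 178 178 179 179]
 [ 19  15  23  19  21  15  24  95 198 228 227 235 206 178 179 181 180 181]
 [ 62  28  19  26  34  32  21  42 140 243 246 182 173 181 180 183 179 177]
 [221 131 107 119 140 114  33  28  80 196 235 176 154 177 178 179 178 179]
 [255 248 249 251 253 215  58  23  39 110 232 244 162 175 180 181 182 181]
 [233 240 244 243 241 187  67  17  19  57 186 235 173 161 178 180 179 182]
 [185 202 205 199 191 153  72  25  25  29  98 197 229 192 178 179 180 179]
 [181 180 178 183 183 169 125  53  22  24  53 171 253 247 175 175 180 182]
 [178 181 178 179 181 181 168 115  38  21  59 115 210 232 168 154 180 179]
 [182 180 179 177 181 183 184 143  56  15  45  60  93 131 103 131 181 180]
 [178 181 181 183 180 178 181 169 123  44  22  30  36  33  41 121 180 180]
 [180 181 178 182 178 180 177 183 149  73  26  22  29  10  35 121 181 183]]
7.4 [ 0.64290789 -0.04540229  0.12438135] [0.77306076 0.10416578 1.17061401] [ 1.000e-02 -0.000e+00  1.244e+01  2.700e-01]
```

View pics/side5.png

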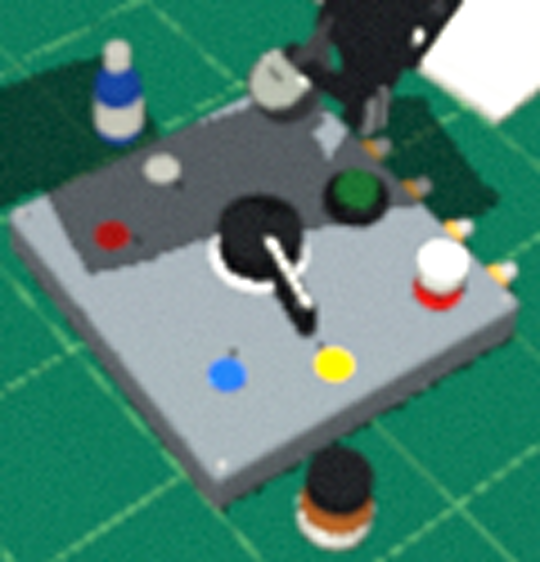

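View pics/wrist5.png

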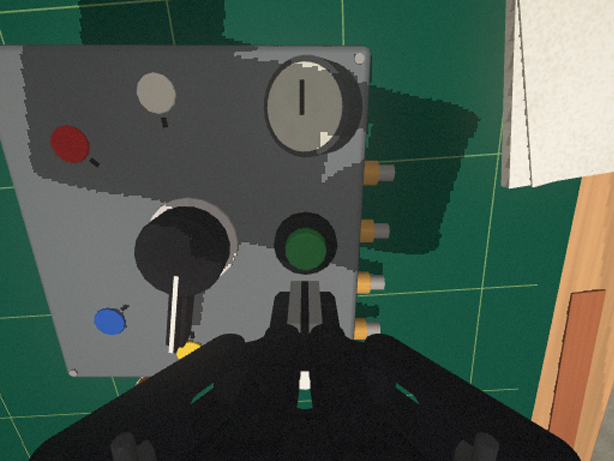

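View pics/top5.png

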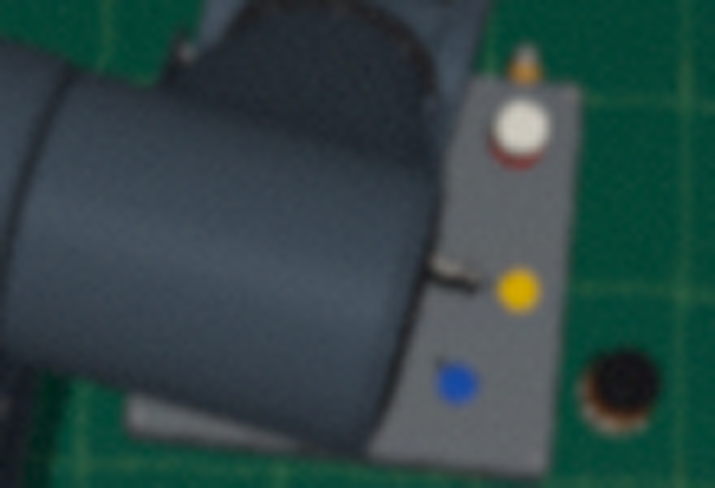

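The tab is in the clear: white line in the side view from (285.2,198.5) to (292.4,211), and its tip in the top view at (288,182), pointing at yellow. Computing the angle.

Run:
```python
from h import *
from station import manip
import pickle
d=pickle.load(open("d0.pkl","rb"))
Y=np.array([.5443,-.1363])
def rep(n,p):
    p=np.array(p)[:,:2]
    v=cv2.fitLine(p.astype(np.float32)*1000,cv2.DIST_L2,0,.01,.01).ravel();q=v[:2]*np.sign(np.dot(v[:2],Y-AX))
    tip=p[-1]
    for l,q in (("line",q),("axis-tip",tip-AX)):
        q=q/np.hypot(*q);print(n,l,"theta",((np.arctan2(-q[1],-q[0])-YAW)%(2*np.pi)),"aim err mm",np.hypot(*(AX+.098*q-Y))*1e3, "tip r",np.hypot(*(tip-AX)))
rep("side",[ray(d["side"],u,v,.075) for u,v in [(284.6,198.5),(286.2,200.5),(288.2,203.5),(289.6,206.3),(290.8,208.4),(292.3,211)]])
rep("top",[ray(d["top"],215+u/6.5,140+v/6.5,.075) for u,v in [(438,264),(474,276)]])
s=manip.snapshot("wrist")
rep("wrist",[ray(s,u/1.2,v/1.2,.075) for u,v in [(176.5,280),(171.5,350)]])
for c in ["yellow","blue"]:
  pass
print("blue by wrist",ray(s,110/1.2,321/1.2,.048))
st=manip.sense();print(st["t"],delta(st,[.6435,-.0457,.0],YAW-np.pi/2))
```

```text
side line theta 1.3978872737311925 aim err mm 4.930442338538346 tip r 0.06318598910532985
side axis-tip theta 1.408290625609073 aim err mm 3.9138717669655834 tip r 0.06318598910532985
top line theta 1.3542545219737208 aim err mm 9.195817717420177 tip r 0.07114239987771992
top axis-tip theta 1.36681895782043 aim err mm 7.967636417019815 tip r 0.07114239987771992
wrist line theta 1.386629991538446 aim err mm 6.030862972690995 tip r 0.07300107953645664
wrist axis-tip theta 1.4039784701801084 aim err mm 4.335167641227697 tip r 0.07300107953645664
blue by wrist [ 0.48969653 -0.10204474  0.048     ]
7.45 [ 0.02 -0.02 12.46  0.23]
```

Side and wrist views agree at about 1.39–1.41 rad, 4–6 mm off yellow's centre and well inside the 12 mm. The top view saw only a short stub and says 8–9 mm. I leave the tab there and go down to the button, slowly near contact.

drive_tool:
  deltas: [0,0,2,0,0,0,4,0,0,0,5.5,0,0,0,6,0,0,0,6.2,0,0,0,6.2,0,0,0,6.2,0]

```text
t: 8.15
tcp_pos: [0.6433, -0.0457, 0.0635]
tool_rot: [0.731, 0.682, 0.001, 0.003]
force: [-1.8, 1.2, 3.2]
finger_gap: 0.001
```

Run:
```python
from h import *
from station import manip
st=manip.sense();print(st["t"],st["tcp_pos"],st["force"],delta(st,[.6435,-.0457,.0527],YAW-np.pi/2))
```

```text
8.15 [ 0.64329964 -0.04571306  0.0635475 ] [-1.82175984  1.20183518  3.15089609] [0.01 0.01 1.08 0.24]
```

drive_tool:
  deltas: [0,0,0.2,0,0,0,0.3,0,0,0,0.3,0]

```text
t: 8.45
tcp_pos: [0.6436, -0.0458, 0.0611]
tool_rot: [0.731, 0.682, 0.001, 0.004]
force: [-2.0, -0.2, 6.1]
finger_gap: 0.001
```

drive_tool:
  deltas: [0,0,0.2,0,0,0,0.3,0,0,0,0.3,0]

```text
t: 8.75
tcp_pos: [0.6437, -0.0458, 0.0609]
tool_rot: [0.731, 0.683, 0.001, 0.004]
force: [-7.0, -0.2, 17.6]
finger_gap: 0.002
```

Contact: 3.2 N at z 63.5 mm, 6 N at 61.1, 17.6 N at 60.9. That looks like a spring and then its stop. I check by picture that it's the cap bottoming and not the bezel.

Run:
```python
from h import *
from station import manip
import pickle
d=pickle.load(open("d0.pkl","rb"))
for n in("top","side"):
    s=d[n];R=np.array(s["R"]);t=np.array(s["t"])
    out={}
    for u0,v0,lab in [(proj(s,[.6435,-.0457,.06])+("button",)),(proj(s,[*AX,.077])+("hub",)),(proj(s,[.5443,-.1363,.048])+("yellow",)),(proj(s,[.52,-.04,.045])+("deck",))]:
        zs=[]
        for v in range(int(v0)-4,int(v0)+5):
            for u in range(int(u0)-4,int(u0)+5):
                z=s["depth"][v,u]
                if z>0:
                    X=R.T@(np.array([(u-s["cx"])/s["fx"]*z,(v-s["cy"])/s["fy"]*z,z])-t);zs.append(X[2])
        print(n,lab,np.percentile(zs,[5,50,95]).round(4))
s=manip.snapshot("wrist");cv2.imwrite("pics/wrist6.png",s["frame"][:,:,::-1])
s=manip.snapshot("side");cv2.imwrite("pics/side6.png",cv2.resize(s["frame"][145:270,225:345,::-1],None,fx=4.5,fy=4.5,interpolation=cv2.INTER_CUBIC))
st=manip.sense();print(st["t"],st["tcp_pos"],st["force"])
```

```text
top button [0.0449 0.0619 0.0711]
top hub [0.0721 0.0767 0.0812]
top yellow [0.04   0.045  0.0517]
top deck [0.0404 0.0456 0.0747]
side button [0.0443 0.0646 0.068 ]
side hub [0.0743 0.0764 0.0793]
side yellow [0.0423 0.0462 0.0495]
side deck [0.0414 0.0445 0.0511]
8.85 [ 0.64373127 -0.04576289  0.06089806] [-6.56377881  0.60961277 16.58486213]
```

View pics/wrist6.png

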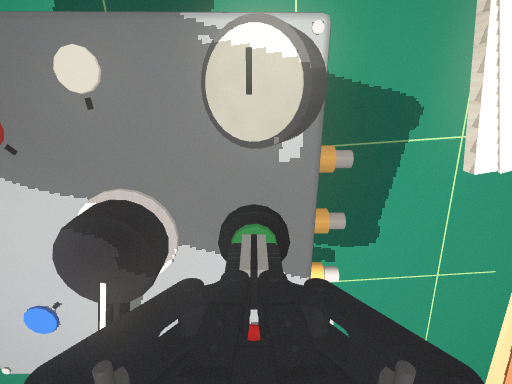

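View pics/side6.png

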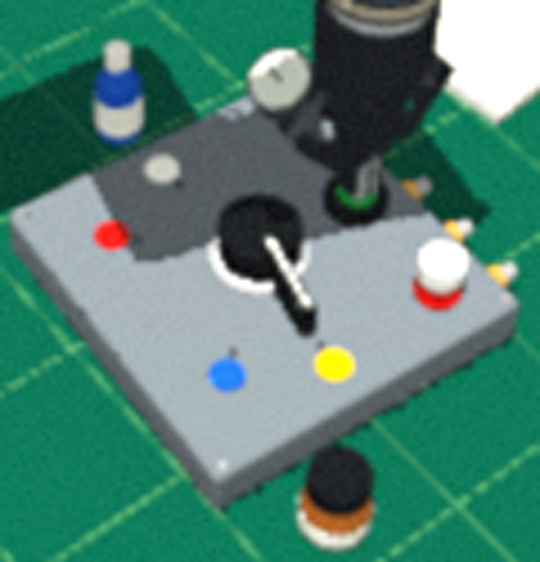

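The wrist view shows the fingertips within the green cap at (253,240). Depth puts the cap top near 66–67 mm when up, so stopping at 61 mm means fully down. The tab hasn't moved. Now I let it up and retreat.

drive_tool:
  deltas: [0,0,-0.5,0,0,0,-2,0,0,0,-5,0,0,0,-9,0,0,0,-13,0,0,0,-16,0,0,0,-16,0]

```text
t: 9.55
tcp_pos: [0.6468, -0.0459, 0.2272]
tool_rot: [0.731, 0.683, 0.005, 0.01]
force: [0.7, -0.2, 0.9]
finger_gap: -0.002
```

Run:
```python
from h import *
from station import manip
st=manip.sense();print(st["t"],st["tcp_pos"],st["force"],delta(st,[.42,.30,.22],YAW-np.pi/2))
```

```text
9.55 [ 0.64678577 -0.04587691  0.22724539] [ 0.74699254 -0.16308561  0.9498982 ] [ 3.297e+01 -2.499e+01  1.000e-02  2.700e-01]
```

Next I move the arm aside to the left, high over everything, so both cameras see the console.

drive_tool:
  deltas: [2,-1.5,0,0,5,-4,0,0,9,-7,0,0,13,-10,0,0,17,-13,0,0,21,-16,0,0,25,-19,0,0,29,-22,0,0,32,-24,0,0,33,-25,0,0,33,-25,0,0,33,-25,0,0]

```text
t: 10.75
tcp_pos: [0.4207, 0.2998, 0.2199]
tool_rot: [0.731, 0.683, 0.005, 0.01]
force: [1.4, 0.5, -0.6]
finger_gap: -0.002
```

Run:
```python
from h import *
from station import manip
import pickle
d=pickle.load(open("d0.pkl","rb"))
for n,box in [("top",(215,140,325,215)),("side",(225,145,345,270))]:
    s=manip.snapshot(n);x0,y0,x1,y1=box
    k=dict(top=6.5,side=4.5)[n]
    cv2.imwrite(f"pics/{n}7.png",cv2.resize(s["frame"][y0:y1,x0:x1,::-1],None,fx=k,fy=k,interpolation=cv2.INTER_CUBIC))
    cv2.imwrite(f"pics/{n}7f.png",s["frame"][:,:,::-1])
    for c in ("green","yellow"):
        print(n,c,[(p.round(1),a) for p,a in blobs(s,*COL[c],box)],[(p.round(1),a) for p,a in blobs(d[n],*COL[c],box)])
    df=np.abs(s["frame"].astype(int)-d[n]["frame"]).max(2)
    print(n,"changed px in console box",(df[y0:y1,x0:x1]>60).sum())
    # tab by white line
    g=s["frame"].min(2).astype(float);pts=[]
    for q in np.arange(.034,.072,.004):
        best=max(np.arange(1.15,1.65,.005),key=lambda th:cv2.getRectSubPix(g.astype(np.float32),(1,1),tuple(map(float,proj(s,[AX[0]-q*np.cos(YAW+th),AX[1]-q*np.sin(YAW+th),.075]))))[0,0])
        pts.append(round(best,3))
    print(n,"line theta by radius",pts)
st=manip.sense();print(st["t"],st["tcp_pos"],st["force"],np.abs(st["qd"]).max())
```

```text
top green [(array([271.8, 157.6]), np.int32(35))] [(array([271.8, 157.5]), np.int32(36))]
top yellow [(array([294.4, 184.3]), np.int32(27))] [(array([294.4, 184.3]), np.int32(27))]
top changed px in console box 12
top line theta by radius [np.float64(1.425), np.float64(1.45), np.float64(1.425), np.float64(1.405), np.float64(1.43), np.float64(1.405), np.float64(1.395), np.float64(1.645), np.float64(1.645), np.float64(1.645)]
side green [(array([303.8, 186.6]), np.int32(59))] [(array([303.9, 186.7]), np.int32(58))]
side yellow [(array([298.7, 225.6]), np.int32(43))] [(array([298.7, 225.5]), np.int32(42))]
side changed px in console box 234
side line theta by radius [np.float64(1.44), np.float64(1.415), np.float64(1.575), np.float64(1.44), np.float64(1.4), np.float64(1.42), np.float64(1.41), np.float64(1.405), np.float64(1.42), np.float64(1.645)]
10.85 [0.42118441 0.29925147 0.22003163] [ 0.08076503  0.72968872 -0.84708342] 0.007547056840887786
```

View pics/top7.png

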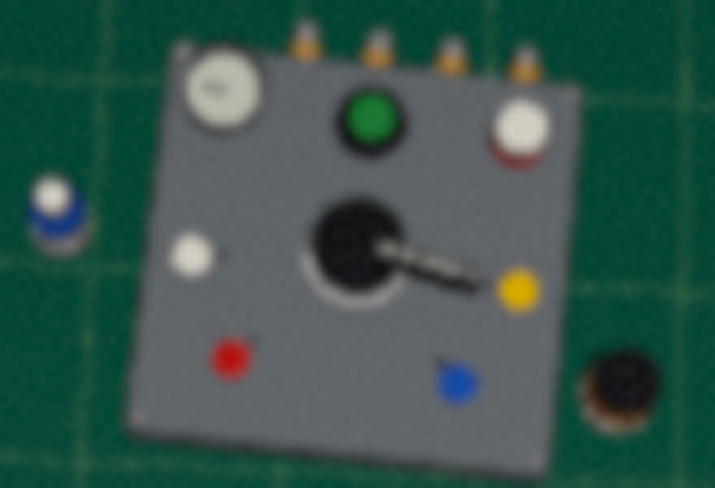

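View pics/side7f.png

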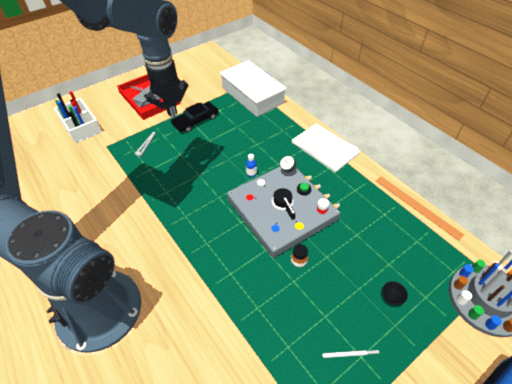

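View pics/top7f.png

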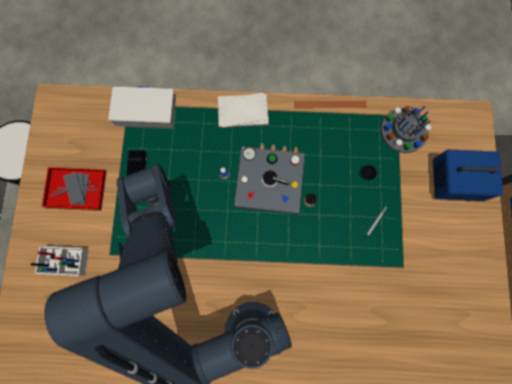

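The clear views show the tab pointing at yellow at about 1.41 rad, roughly 4 mm off centre. The green cap is back at its starting pixel position, the other things are where they were, and the arm is free and still. Handing in.

```bash
python3 -c "
from station import manip
print(manip.sign_off())"
```

```text
the job is handed in; nothing more can be done
None
```

I pushed the tab round to yellow with the shut fingertips, from one side only. I then pressed the green button to its stop, let it up, moved the arm clear and handed in at about 11 s.

- **Tab:** the last pictures put it at about 1.41 rad against 1.45 for yellow. That is about 4 mm off the disc's centre, within the 12 mm limit. Before the press, the side and wrist cameras read 4–6 mm. The top camera, partly blocked by the arm, read 8–9 mm. Once clear, it agreed with the others.
- **Button:** the fingertips stopped on the cap at z = 61 mm with 17 N. My first estimate of the cap's height from two views (59 mm) was too low. The depth images and the force build-up put it near 67 mm, so the full 6 mm of travel was used. After release, the cap is back at its starting pixels in both views.
- **Other things:** the bottle, jar, pot, bowl, tweezers and knife look unmoved in the final pictures. I compared those by eye rather than measuring each one. The model car is partly behind the arm in the top view but looks in place from the side. The arm is touching nothing and is at rest.

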